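Find the sound port with the thread plug gauge

ROBOT

A 6-joint arm with a two-finger parallel gripper is mounted at the origin on a cart in front of the work surface, level with it; the furniture and walls round the work are solid. World frame = base frame: x ahead of the robot, y to its left, z up, the work surface at z = 0. Lengths are in m, angles in rad, forces in N, time in s.
With the tool pointing down it reaches from about 0.3 to 0.775 m from the base axis. Payload 14.6 kg.
Tool frame: the origin (TCP) lies midway between the tips of the shut fingers; the grasp point (between the pads) lies 19 mm behind it (ctrl.tcp_to_grasp is the z of the grasp point in the tool frame, in m); z points along the fingers, y is the line along which they close (so a half turn about z gives the same grasp; the last joint's range is limited). The gripper opens to 94 mm and grips with 3 to 60 N. Pads are 16 mm wide; open, the fingers measure 119 mm over their backs; the gripper's body (75 mm by 177 mm) begins 78 mm behind the grasp point.
Start: joints at [1.213, 0.3, 1.521, -0, 1.321, -0.067], TCP at [0.158, 0.527, 0.205] pointing down, gripper open.
Joint ranges: [-3.03, 3.03], [-0.79, 2.21], [0.23, 2.52], [-1.04, 4.18], [0, 3.07], [-2.55, 2.55]. Speed limits (rad/s): [2.22, 2.22, 2.57, 3.14, 3.14, 3.14].

INTERFACE

Orientations are given as [roll, pitch, yaw] about the fixed x, y, z axes, in that order (R = Rz(yaw) Ry(pitch) Rx(roll)).
In Python, from station import monitor, camera, ctrl gives the robot as it stands.
- The arm moves only by the tool apply_moves, never from a script. Its argument "plan" is one flat list of numbers, 4 for each row, row after row: the shift along the tool's x, y, z in mm, then the turn about the tool's z in rad. In form: [dx, dy, dz, spin, dx, dy, dz, spin, ...]. A call has 1 to 20 rows; each row shifts and turns the commanded pose from where the row before left it, along the tool's axes as they then stand; what a row does not reach is not made up. A row lasts 1/10 s, in which the tool goes at most 50 mm and 8.59 degrees, less where a joint would pass 70% of its speed; a pose out of reach is approached as far as the arm can. A call is refused whole if a number of a shift passes 50 or a number of a turn 0.15, either way. A call with a gripper value outside its range is refused whole. "hand" is the gripper command: -1 is shut, 1 is fully open, values between are in proportion, set as the call begins (left out, the last holds). The fingers move at their own pace and stop on an object; "squeeze" is the grip in N (left out, the last holds). Time passes only in rows, so rows that do not move let the fingers close. It gives the time, the measured TCP pose, the force, the opening and the grip force at its end, in the units of the state.
- monitor.get_obs(): the state, without advancing time (a new reading comes with each control period).
- camera(name): name is "side" or "top" or "wrist"; returns a dict with "image" (480x640x3 uint8, red, green, blue), "range_z" (480x640 float32, m along the optical axis (not along the pixel's ray), 0 where there is no reading), "mtx" (3x3 intrinsics, pixels), "rvec" (rotation vector, rad) and "tvec" (3), from world to camera coordinates, as OpenCV has them. Camera axes: x right, y down, z forward; pixel columns grow to the right and rows downward; lengths in m; the calibration is good to about 2 mm. A picture is of the moment at which its call begins.
- ctrl.hand_in(): hands the job in; it is judged then, once.
The state is a dict: "time_s": time; "qpos": joint angles; "joint_vel": joint speeds; "tau": joint torques, N m; "ee_pos": TCP position; "eef_rot": TCP orientation; "force": force on the tool from outside, world axes, zero at the start; "moment": the same for the moment, N m; "grip_width": finger opening in m; "grip_force": force on a finger pad.
Only numpy, scipy, OpenCV 4.12 (cv2) and the standard library are available. Lean on these libraries where they do the work, as an engineer would, in place of code of your own. Each camera call takes 0.05 s, during which the arm holds its last target. There are 200 camera calls.

TASK

One of the two threaded ports in the loose aluminium coupling body was probably cross-threaded, and it cannot be seen which. Take the GO thread plug gauge from its stand and screw it home by its right-hand thread in the sound port, only until the collar meets the face, not tight, then let go: start it gently, and if it binds early, stop, back it out and use the other port; never force it or drag the body out of its place, and leave the things around alone.

Things in the scene. Friction and masses are not known exactly. Their poses are not given: they have to be found in the camera images.
- part: Loose machined coupling body, aluminium look, 66 x 142 x 42 mm (own x, y, z), 1.5 to 2.2 kg, held by its weight alone: a twist near 0.4 N m or a side push near 10 N drags it. Origin mid underside. Two threaded ports in its top at y = +33 and -33 mm. At most one is cross-threaded (nearly always one, at random, unseen): there the gauge binds within about a quarter turn, well above home.
- port_left (a point): Mouth centre of the port at the body's +y side, level with its top face, axes as the body's. Blind bore 40 mm, 32 mm deep, lead-in 46 mm across. Its four-start right-hand round thread (pitch 6 mm, lead 24 mm a turn, going in when turned clockwise seen from above, play about 1 mm) stands 5 to 12 mm below the face, 35 mm across its crests.
- port_right (a point): Mouth centre of the port at the body's -y side, level with its top face, axes as the body's; otherwise the same as the left port.
- stand: Fixed grey plastic storage stand, 70 x 70 x 34 mm, with a plain round recess of 44 mm, 29 mm deep, in its top. Origin in the middle of its underside. The gauge hangs in it by its collar, thread down.
- gauge: GO thread plug gauge, steel, 0.28 kg, upright. Origin mid underside of its collar (51 mm across, z 0 to 6 mm), z to the handle. Below it the thread, 38 mm over crests, to z = -18 mm, on a 32.6 mm core with a nose coned to 22 mm at z = -26 mm. Turned clockwise it goes in; home = collar on the body's face, origin at the mouth; to come out it must be turned back. Stays where left.
- micrometer: Micrometer lying on the worktop, about 48 x 125 x 14 mm, a bystander; origin in the middle of its underside.
- ring_gauge: Plain steel ring gauge lying flat, 62 mm across, 22 mm high, a bystander; origin in the middle of its underside.
- oil_bottle: Small white oil bottle with a red cap, 34 mm across, 102 mm tall, standing, a bystander; origin in the middle of its underside.
- handle (a point): Middle of the gauge's round dark knurled handle with a green band, 28 mm across, 6 to 53 mm above the gauge's origin; this point 30 mm above it. Set down in a port the gauge rests on the port's thread 7 to 16 mm above home, whence home is about 0.3 to 0.7 of a turn clockwise. Under a push of 3 N it turns in a sound thread with under 0.1 N m and sinks steadily; where it binds, the twist jumps.
Things that resemble listed ones, but are neither listed nor needed, are in the scene too. There is more than one size of the stand; the job needs the middle-sized. Of the things shaped like the gauge, the steel one is meant.

How it is judged:
By the outcome, as a careful person would: the job done as asked, in the order asked, and still so for the second after the job is handed in, with the robot touching nothing.
It also fails if it takes over 72 s, if anything falls off the work surface, if the arm or the gripper's body presses on something with over 40 N, if the wrist force passes 120 N, or if a joint passes its speed limit or range.

## Working session

There is one attempt and no reset: what is moved stays moved. The work goes in short steps, Python scripts to look and compute and a tool call to move; the robot and the scene stay as the last step left them, time stands still between calls to the robot, and variables do not carry over. Pictures are saved under pics/ and viewed, at most 10 in all, crops included, and the job is handed in when it is done.

Besides the shell and the picture viewer there is one more tool, called as name(argument=value, ...) on one line, values as JSON. apply_moves: Moves the arm, as the interface text tells. Its arguments: {"type":"object","properties":{"plan":{"type":"array","items":{"type":"number"}},"hand":{"type":"number"},"squeeze":{"type":"number"}},"required":["plan"]}

```bash
mkdir -p pics; cat > h.py <<'E'
import numpy as np,cv2
from station import monitor,camera,ctrl
def cap(n):
    c=camera(n);R=cv2.Rodrigues(np.array(c["rvec"],float))[0];t=np.array(c["tvec"],float).ravel();K=np.array(c["mtx"])
    z=c["range_z"];v,u=np.mgrid[0:480,0:640]
    P=np.stack([(u-K[0,2])/K[0,0]*z,(v-K[1,2])/K[1,1]*z,z],-1)
    W=(P-t)@R; W[z==0]=np.nan
    return c,W
E
python3 - <<'E'
from h import *
for n in("top","side"):
    c,W=cap(n);cv2.imwrite(f"pics/{n}0.png",c["image"][:,:,::-1]);np.savez(f"{n}0.npz",W=W,im=c["image"])
    print(n,-cv2.Rodrigues(np.array(c["rvec"],float))[0].T@np.array(c["tvec"]).ravel())
o=monitor.get_obs();print(o,ctrl.tcp_to_grasp)
E
```

```text
top [ 0.48320375 -0.01370525  1.01180901]
side [0.2488518  0.64508173 0.45233626]
{'time_s': 0.1, 'qpos': array([ 1.21339019e+00,  3.00396256e-01,  1.52151301e+00,  2.16347195e-05,
        1.32069487e+00, -6.65959494e-02]), 'joint_vel': array([ 0.00212999, -0.00326683,  0.00034377,  0.00030325,  0.00259523,
        0.00201651]), 'tau': array([ 1.45007711e-03, -5.32644331e+01, -3.53281546e+01,  7.10526528e-02,
        2.35679455e-02, -6.52608173e-05]), 'ee_pos': array([0.1576147 , 0.52669055, 0.20495618]), 'eef_rot': array([-3.14058480e+00, -8.82210450e-05,  2.85077706e+00]), 'force': array([ 0.8974314 ,  0.11397872, -0.16527062]), 'moment': array([0.01205716, 0.05587728, 0.03861137]), 'grip_force': 0.0, 'grip_width': 0.09402254466552495} -0.0188
```

View pics/top0.png

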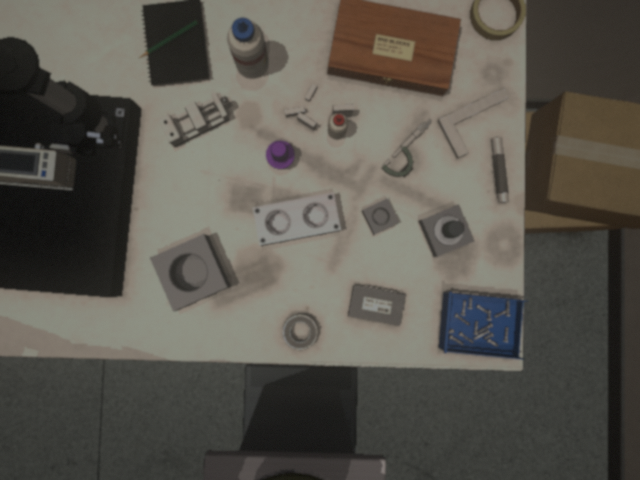

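View pics/side0.png

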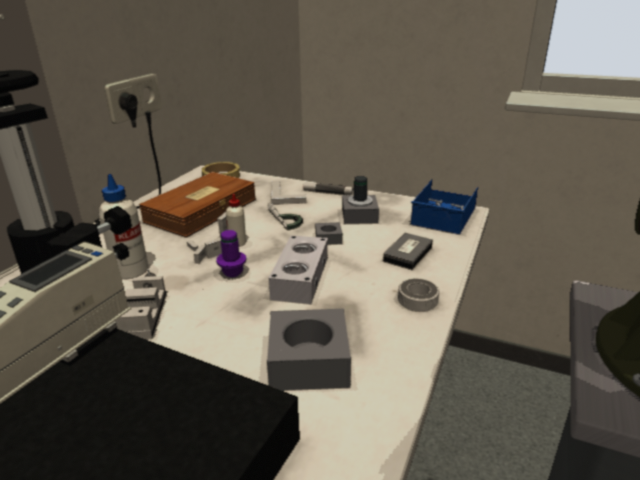

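Top view: the steel gauge stands in its stand at about (452,229). The body is at (298,218) with ports at (277,222) and (317,215). The purple plug at (280,154) is a decoy. The side view agrees.

```bash
python3 - <<'E'
from h import *
d=np.load("top0.npz");W=d["W"];im=d["im"]
def reg(u0,u1,v0,v1,z0,z1):
    w=W[v0:v1,u0:u1].reshape(-1,3);w=w[np.isfinite(w[:,2])];return w[(w[:,2]>z0)&(w[:,2]<z1)]
def mec(p):
    return cv2.minEnclosingCircle((p[:,:2]*1000).astype(np.float32))
for nm,z0,z1 in(("handle top",.08,.095),("collar",.037,.046),("stand",.028,.0365)):
    p=reg(410,485,195,265,z0,z1);print(nm,len(p),p.mean(0),mec(p),cv2.minAreaRect((p[:,:2]*1000).astype(np.float32)))
p=reg(240,350,185,250,.036,.048);r=cv2.minAreaRect((p[:,:2]*1000).astype(np.float32));print("body",len(p),np.median(p[:,2]),r)
# ports: deep pixels
for nm,(u,v) in(("a",(277,222)),("b",(317,215))):
    p=reg(u-18,u+18,v-18,v+18,-.01,.037);print(nm,len(p),p.mean(0),mec(p))
w=W[185:250,240:350];m=(w[...,2]<.037)|np.isnan(w[...,2])
n,l,s,c=cv2.connectedComponentsWithStats(m.astype(np.uint8))
print(s,c)
x=np.load("side0.npz")["W"]
def sreg(u0,u1,v0,v1,z0,z1):
    w=x[v0:v1,u0:u1].reshape(-1,3);w=w[np.isfinite(w[:,2])];return w[(w[:,2]>z0)&(w[:,2]<z1)]
p=sreg(345,375,170,205,.08,.095);print("side handle top",len(p),p.mean(0) if len(p) else 0)
p=sreg(265,335,230,305,.038,.046);print("side body",len(p),cv2.minAreaRect((p[:,:2]*1000).astype(np.float32)))
p=sreg(345,375,170,205,.045,.095);print("side handle", p.min(0),p.max(0),len(p))
import cv2 as c2
a=c2.resize(im[180:270,240:490,::-1],None,fx=3.2,fy=3.2,interpolation=2);c2.imwrite("pics/c0.png",a)
E
```

```text
handle top 217 [ 0.55249112 -0.25200243  0.08587164] ((552.353759765625, -252.4072723388672), 13.613590240478516) ((552.0682373046875, -252.20899963378906), (26.265932083129883, 25.83300018310547), 5.985732078552246)
collar 354 [ 0.5511316  -0.24735895  0.03947416] ((558.4295654296875, -254.8665008544922), 40.550899505615234) ((552.8663940429688, -252.298583984375), (66.90567016601562, 64.9764404296875), 25.90020179748535)
stand 950 [ 0.55209515 -0.25106161  0.03321306] ((552.8653564453125, -252.61988830566406), 49.198551177978516) ((552.667236328125, -252.93994140625), (70.20124053955078, 71.94828796386719), 23.997486114501953)
body 2373 0.04139426079238092 ((564.2332153320312, 10.224571228027344), (66.5301742553711, 142.18365478515625), 12.618460655212402)
a 426 [0.56023273 0.04510482 0.01341006] ((560.688232421875, 46.65827178955078), 45.39832305908203)
b 434 [ 0.57440539 -0.02189101  0.01472147] ((576.1283569335938, -24.0115966796875), 44.627262115478516)
[[  13    8   88   53 2338]
 [   0    0  110   65 3978]
 [  85   11    1    1    1]
 [  83   15    1    1    1]
 [  92   14   
[... 595 characters left out ...]
 ]
 [58.         17.        ]
 [69.         19.        ]
 [75.47342995 30.15942029]
 [15.         25.        ]
 [37.72952854 37.28784119]
 [15.         28.        ]
 [62.         31.        ]
 [16.         33.        ]
 [60.         37.        ]
 [90.         37.        ]
 [95.         37.        ]
 [18.         41.        ]
 [49.         51.        ]
 [32.         52.        ]
 [52.         52.        ]
 [33.         55.        ]]
side handle top 88 [ 0.5546908  -0.24754416  0.08532327]
side body 1480 ((567.9490966796875, 10.239372253417969), (66.85537719726562, 145.497802734375), 12.665751457214355)
side handle [ 0.54097601 -0.26416584  0.04553733] [ 0.56908031 -0.23525486  0.08871204] 312
```

View pics/c0.png

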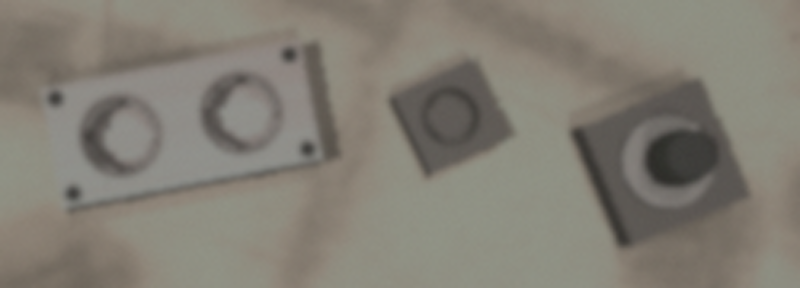

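The crop confirms it: ports, stand and gauge are clear, and the sizes match (body 66.5×142, stand 70×72, handle top at z 86). I'll spin first to leave wrist travel for screwing, then travel over the gauge.

apply_moves(plan=[0,0,0,-0.128,0,0,0,-0.128,0,0,0,-0.128,0,0,0,-0.128,0,0,0,-0.128], hand=1)

```text
time_s: 0.6
ee_pos: [0.1577, 0.5267, 0.2051]
eef_rot: [-3.141, -0.0, -2.787]
force: [-0.1, 0.3, 0.1]
grip_width: 0.0939
grip_force: 0.0
```

apply_moves(plan=[-5.3,-43.3,0,0,-5.3,-43.3,0,0,-5.3,-43.3,0,0,-5.3,-43.3,0,0,-5.3,-43.3,0,0,-5.3,-43.3,0,0,-5.3,-43.3,0,0,-5.3,-43.3,0,0,-5.3,-43.3,0,0,-5.3,-43.3,0,0,-5.3,-43.3,0,0,-5.3,-43.3,0,0,-5.3,-43.3,0,0,-5.3,-43.3,0,0,-5.3,-43.3,0,0,-5.3,-43.3,0,0,-5.3,-43.3,0,0,-5.3,-43.3,0,0,-5.3,-43.3,0,0,-5.3,-43.3,0,0])

```text
time_s: 2.6
ee_pos: [0.554, -0.2523, 0.205]
eef_rot: [3.141, -0.0, -2.793]
force: [0.1, 0.6, 0.2]
grip_width: 0.0939
grip_force: 0.0
```

```bash
python3 - <<'E'
from h import *
c,W=cap("wrist");cv2.imwrite("pics/w0.png",c["image"][:,:,::-1]);np.savez("w0.npz",W=W,im=c["image"])
o=monitor.get_obs();print(o["time_s"],o["ee_pos"],o["eef_rot"],o["qpos"],o["force"],o["moment"])
w=W.reshape(-1,3);w=w[np.isfinite(w[:,2])]
R=lambda p:cv2.minAreaRect((p[:,:2]*1000).astype(np.float32))
n=np.hypot(w[:,0]-.5525,w[:,1]+.252)
for nm,z0,z1,r in(("handle",.08,.095,.03),("collar",.037,.048,.04),("stand",.028,.0365,.06)):
    p=w[(w[:,2]>z0)&(w[:,2]<z1)&(n<r)]
    if len(p)>5:print(nm,len(p),p.mean(0),R(p),cv2.minEnclosingCircle((p[:,:2]*1000).astype(np.float32)))
E
```

```text
2.65 [ 0.55513523 -0.25692164  0.20384156] [ 3.14149155e+00 -1.24223805e-03 -2.79509912e+00] [-4.92943380e-01  4.40438332e-01  1.33373015e+00 -8.74901722e-04
  1.36832917e+00 -2.41005686e+00] [ 1.9643531  -3.91868801 -0.18364634] [-0.11376325 -0.05085299 -0.04764616]
handle 879 [ 0.5523586  -0.25409414  0.08632173] ((553.1995239257812, -253.6871337890625), (27.162200927734375, 26.271923065185547), 21.951385498046875) ((553.3504028320312, -253.87147521972656), 13.804137229919434)
collar 1155 [ 0.54641996 -0.25612189  0.03989641] ((551.89892578125, -254.40667724609375), (47.018123626708984, 50.0781135559082), 20.0732364654541) ((553.3576049804688, -253.8265838623047), 25.42671775817871)
stand 3144 [ 0.55066796 -0.25475485  0.03383632] ((553.4169311523438, -253.8111572265625), (71.1746826171875, 70.79464721679688), 24.056276321411133) ((553.5426635742188, -253.84503173828125), 49.390220642089844)
```

View pics/w0.png

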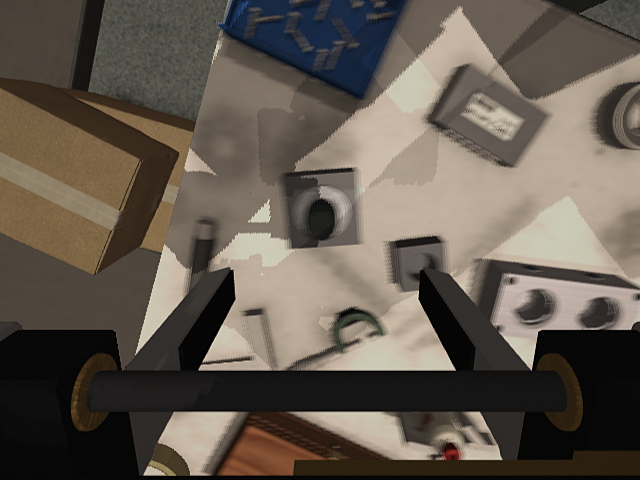

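The wrist view shows the gauge at (320,215) and the stand, with the arm still settling. I'll settle and re-measure.

apply_moves(plan=[0,0,0,0,0,0,0,0,0,0,0,0])

```text
time_s: 2.95
ee_pos: [0.5534, -0.2496, 0.2057]
eef_rot: [-3.142, 0.0, -2.791]
force: [-0.6, 0.1, 0.2]
grip_width: 0.0941
grip_force: 0.0
```

```bash
cat >> h.py <<'E'
def circ(W,cx,cy,z0,z1,r,f="rect"):
    w=W.reshape(-1,3);w=w[np.isfinite(w[:,2])];p=w[(w[:,2]>z0)&(w[:,2]<z1)&(np.hypot(w[:,0]-cx,w[:,1]-cy)<r)]
    q=(p[:,:2]*1000).astype(np.float32)
    return (len(p),np.round(np.median(p[:,2])*1000,1),np.round(cv2.minEnclosingCircle(q)[0],1),round(cv2.minEnclosingCircle(q)[1],1),cv2.minAreaRect(q)) if len(p)>5 else len(p)
def st():
    o=monitor.get_obs();print(round(o["time_s"],2),np.round(o["ee_pos"]*1000,1),np.round(o["eef_rot"],4),"q",np.round(o["qpos"],3),"F",np.round(o["force"],2),"M",np.round(o["moment"],3),"g",round(o["grip_width"]*1000,1),round(o["grip_force"],1));return o
def tool(dw,yaw):
    c,s=np.cos(yaw),np.sin(yaw);return np.round([c*dw[0]+s*dw[1],s*dw[0]-c*dw[1]],1)
E
python3 - <<'E'
from h import *
o=st();c,W=cap("wrist")
for a in((.08,.095,.03),(.037,.048,.04),(.028,.0365,.06)):print(circ(W,.553,-.253,*a))
print(tool(np.array([553.,-253.])-o["ee_pos"][:2]*1000,o["eef_rot"][2]))
E
```

```text
2.95 [ 553.4 -249.6  205.7] [-3.1416e+00  1.0000e-04 -2.7914e+00] q [-0.484  0.428  1.347  0.     1.367 -2.405] F [-0.57  0.07  0.19] M [0.066 0.039 0.004] g 94.1 0.0
(872, np.float64(86.6), array([ 553.1, -253.7]), 13.7, ((552.8857421875, -253.68243408203125), (26.96784019470215, 26.26217269897461), 20.597253799438477))
(1151, np.float64(39.8), array([ 553.3, -253.7]), 25.4, ((551.8458862304688, -254.43142700195312), (47.07274627685547, 50.3600959777832), 18.14864158630371))
(3153, np.float64(33.9), array([ 553.3, -254. ]), 49.4, ((553.2291259765625, -253.6151885986328), (70.92765045166016, 70.36138916015625), 24.06608009338379))
[ 1.6 -3.1]
```

apply_moves(plan=[1.2,-2.8,10,0,0,0,20,0,0,0,20,0,0,0,20,0,0,0,20,0,0,0,20,0,0,0,10,0,0,0,0,0,0,0,0,0,0,0,0,0,0,0,0,0])

```text
time_s: 4.1
ee_pos: [0.5538, -0.2538, 0.0863]
eef_rot: [-3.141, 0.001, -2.792]
force: [-0.5, -0.2, -0.3]
grip_width: 0.094
grip_force: 0.0
```

```bash
python3 - <<'E'
from h import *
o=st();c,W=cap("wrist")
for a in((.08,.095,.03),(.037,.048,.04),(.028,.0365,.06)):print(circ(W,.553,-.253,*a))
st()
E
```

```text
4.1 [ 553.8 -253.8   86.3] [-3.1405e+00  9.0000e-04 -2.7923e+00] q [-0.49   0.545  1.464 -0.     1.131 -2.41 ] F [-0.55 -0.22 -0.29] M [-0.036  0.01   0.016] g 94.0 0.0
(2176, np.float64(86.6), array([ 553.3, -254. ]), 14.0, ((552.8380737304688, -253.80618286132812), (26.889009475708008, 26.927392959594727), 45.05146026611328))
(2448, np.float64(39.8), array([ 553. , -253.8]), 25.3, ((549.6806640625, -254.92306518554688), (42.85829162597656, 50.2280158996582), 18.948272705078125))
(6089, np.float64(33.8), array([ 553.4, -253.8]), 49.4, ((553.30126953125, -253.73873901367188), (71.25861358642578, 70.87554168701172), 24.301912307739258))
4.15 [ 553.7 -253.8   86.2] [-3.1408e+00  7.0000e-04 -2.7924e+00] q [-0.49   0.545  1.465 -0.     1.131 -2.41 ] F [-0.02 -0.22 -0.07] M [ 0.074 -0.025  0.059] g 93.8 0.0
```

apply_moves(plan=[0,0,10,0,0,0,10,0,0,0,10,0,0,0,8,0,0,0,0,0,0,0,0,0])

```text
time_s: 4.75
ee_pos: [0.5534, -0.2536, 0.0473]
eef_rot: [3.141, -0.0, -2.792]
force: [-0.7, 0.0, 0.7]
grip_width: 0.094
grip_force: 0.0
```

apply_moves(plan=[0,0,0,0,0,0,0,0,0,0,0,0,0,0,0,0,0,0,0,0,0,0,0,0,0,0,0,0,0,0,0,0,0,0,0,0,0,0,0,0], hand=-1, squeeze=20)

```text
time_s: 5.75
ee_pos: [0.5534, -0.2536, 0.0474]
eef_rot: [3.142, -0.0, -2.792]
force: [-0.1, 0.2, -0.3]
grip_width: 0.0276
grip_force: 20.0
```

```bash
python3 -c "
from h import *
st()"
```

```text
5.75 [ 553.4 -253.6   47.4] [ 3.1416 -0.     -2.7924] q [-0.49   0.594  1.488 -0.     1.059 -2.41 ] F [-0.1   0.24 -0.3 ] M [ 0.026 -0.012 -0.063] g 27.6 20.0
```

apply_moves(plan=[0,0,-5,0,0,0,-15,0,0,0,-20,0,0,0,-20,0,0,0,-20,0,0,0,-15,0,0,0,-5,0,0,0,0,0])

```text
time_s: 6.55
ee_pos: [0.5536, -0.2537, 0.1481]
eef_rot: [-3.141, 0.001, -2.792]
force: [0.1, 1.5, -3.3]
grip_width: 0.0283
grip_force: 20.0
```

apply_moves(plan=[-2.3,5,0,0,-5,11,0,0,-10,21,0,0,-10,21,0,0,-10,22,0,0,-10,22,0,0,-10,22,0,0,-10,22,0,0,-10,22,0,0,-10,22,0,0,-6,13,0,0,-4,8,0,0,0,0,0,-0.1,0,0,0,-0.12,0,0,0,-0.12,0,0,0,-0.1,0,0,0,0,0,0,0,0,0,0,0,0,0,0,0,0])

```text
time_s: 8.55
ee_pos: [0.5727, -0.0221, 0.1474]
eef_rot: [3.142, -0.0, -2.354]
force: [0.3, 0.5, -3.2]
grip_width: 0.028
grip_force: 20.0
```

```bash
python3 - <<'E'
from h import *
o=st();c,W=cap("wrist");cv2.imwrite("pics/w1.png",c["image"][:,:,::-1]);np.savez("w1.npz",W=W,im=c["image"])
w=W.reshape(-1,3);print("body",circ(W,.565,.01,.0385,.045,.09))
E
```

```text
8.55 [572.7 -22.1 147.4] [ 3.1416 -0.     -2.354 ] q [-0.103  0.403  1.522 -0.     1.217 -2.461] F [ 0.33  0.53 -3.23] M [ 0.035  0.069 -0.028] g 28.0 20.0
body (7648, np.float64(41.8), array([564.9,   9.1]), 78.3, ((565.2953491210938, 9.53662109375), (67.1980209350586, 142.93821716308594), 12.49350643157959))
```

View pics/w1.png

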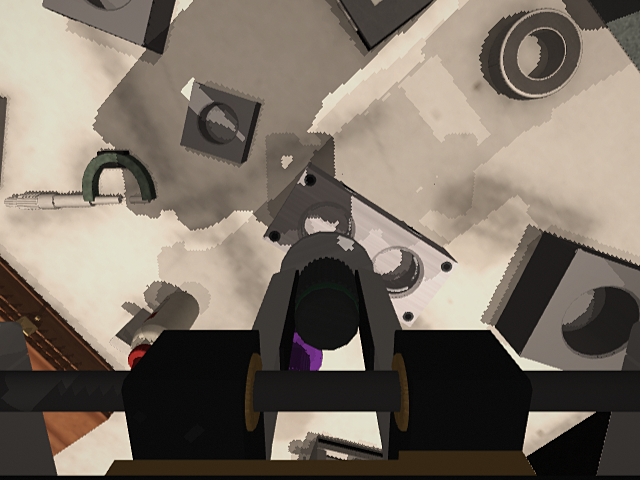

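The wrist view shows the gauge held upright at (327,300), the right port partly hidden at (325,220) and the left port clear at (398,268). I'll refine the port centres and the gauge axis.

```bash
python3 - <<'E'
from h import *
from scipy.optimize import least_squares
W=np.load("w1.npz")["W"];T=np.load("top0.npz")["W"]
print("collar",circ(W,.5727,-.022,.132,.143,.035),"handletop",circ(W,.5727,-.022,.18,.19,.03))
def rim(W,cx,cy,f=.0405):
    w=W.reshape(-1,3);w=w[np.isfinite(w[:,2])];r=np.hypot(w[:,0]-cx,w[:,1]-cy)
    p=w[(w[:,2]>f)&(w[:,2]<.045)&(r<.034)]
    # rim: nearest face points per angular sector
    a=np.arctan2(p[:,1]-cy,p[:,0]-cx);rr=np.hypot(p[:,0]-cx,p[:,1]-cy);q=[]
    for k in np.linspace(-np.pi,np.pi,37)[:-1]:
        m=(a>=k)&(a<k+.1746)
        if m.sum()>3:
            i=np.argmin(rr[m])
            if rr[m][i]<.028:q.append(p[m][i,:2])
    q=np.array(q)
    s=least_squares(lambda v:np.hypot(q[:,0]-v[0],q[:,1]-v[1])-v[2],[cx,cy,.023],loss="soft_l1",f_scale=.001)
    return len(q),np.round(s.x*1000,1)
for nm,X in(("wrist",W),("top",T)):
    for c in((.5582,.0417),(.5724,-.0227)):print(nm,rim(X,*c))
E
```

```text
collar (2315, np.float64(139.7), array([568.5, -25.9]), 24.5, ((562.515380859375, -31.896705627441406), (22.660419464111328, 48.91813278198242), 45.01252365112305)) handletop (4119, np.float64(186.5), array([565.8, -28.6]), 26.1, ((572.9453735351562, -23.48285675048828), (27.34914207458496, 51.66081237792969), 35.907649993896484))
wrist (26, array([558. ,  41.3,  20.7]))
wrist (23, array([572.2, -22.6,  20.9]))
top (36, array([557.2,  42. ,  21.4]))
top (36, array([571.7, -22. ,  21. ]))
```

apply_moves(plan=[0.6,-0.1,5,0,0,0,12,0,0,0,15,0,0,0,15,0,0,0,12,0,0,0,7,0,0,0,3,0,0,0,0,0,0,0,0,0])

```text
time_s: 9.5
ee_pos: [0.5726, -0.0226, 0.079]
eef_rot: [-3.141, 0.001, -2.352]
force: [0.3, -0.3, -2.5]
grip_width: 0.0281
grip_force: 20.0
```

apply_moves(plan=[0,0,1,0,0,0,1,0,0,0,1,0,0,0,1,0,0,0,1,0,0,0,0,0])

```text
time_s: 10.1
ee_pos: [0.5722, -0.0225, 0.0733]
eef_rot: [3.141, -0.0, -2.352]
force: [-1.4, 0.7, -2.7]
grip_width: 0.0284
grip_force: 20.0
```

apply_moves(plan=[0,0,1,0,0,0,1,0,0,0,0,0])

```text
time_s: 10.4
ee_pos: [0.5722, -0.0225, 0.0713]
eef_rot: [3.141, -0.0, -2.352]
force: [-0.2, 0.5, -3.0]
grip_width: 0.0281
grip_force: 20.0
```

apply_moves(plan=[0,0,1,0,0,0,1,0,0,0,0,0])

```text
time_s: 10.7
ee_pos: [0.5722, -0.0225, 0.0693]
eef_rot: [3.141, -0.0, -2.352]
force: [-0.3, -1.0, -2.8]
grip_width: 0.0279
grip_force: 20.0
```

apply_moves(plan=[0,0,1,0,0,0,1,0,0,0,0,0])

```text
time_s: 11.0
ee_pos: [0.5725, -0.0226, 0.0677]
eef_rot: [-3.141, 0.0, -2.352]
force: [-0.8, 0.7, 0.2]
grip_width: 0.0277
grip_force: 20.0
```

apply_moves(plan=[0,0,1,0,0,0,0.5,0,0,0,0,0])

```text
time_s: 11.3
ee_pos: [0.5727, -0.0225, 0.0673]
eef_rot: [-3.141, 0.001, -2.352]
force: [-5.0, -0.2, 12.8]
grip_width: 0.0284
grip_force: 20.0
```

apply_moves(plan=[0,0,-1.0,0,0,0,0,0,0,0,0,0])

```text
time_s: 11.6
ee_pos: [0.5726, -0.0225, 0.0675]
eef_rot: [-3.141, 0.001, -2.352]
force: [-1.8, -0.2, 7.5]
grip_width: 0.0284
grip_force: 20.0
```

```bash
python3 -c "
from h import *
st()"
```

```text
11.6 [572.6 -22.5  67.5] [-3.1410e+00  6.0000e-04 -2.3524e+00] q [-0.103  0.497  1.589  0.     1.055 -2.463] F [-1.76 -0.21  7.52] M [ 0.109  0.58  -0.034] g 28.4 20.0
```

apply_moves(plan=[0,0,-0.8,0,0,0,0,0,0,0,0,0])

```text
time_s: 11.9
ee_pos: [0.5724, -0.0226, 0.0678]
eef_rot: [-3.141, 0.0, -2.352]
force: [0.6, 0.5, 0.8]
grip_width: 0.028
grip_force: 20.0
```

apply_moves(plan=[0,0,0.2,0.05,0,0,0.2,0.05,0,0,0.2,0.05,0,0,0.2,0.05,0,0,0,0])

```text
time_s: 12.4
ee_pos: [0.5724, -0.0227, 0.067]
eef_rot: [-3.141, 0.0, -2.553]
force: [0.4, -1.2, 1.2]
grip_width: 0.0279
grip_force: 20.0
```

```bash
python3 -c "
from h import *
st()"
```

```text
12.4 [572.4 -22.7  67. ] [-3.1412e+00  1.0000e-04 -2.5532e+00] q [-0.103  0.498  1.589 -0.     1.055 -2.263] F [ 0.38 -1.24  1.24] M [-0.2   -0.031 -0.072] g 27.9 20.0
```

apply_moves(plan=[0,0,0.2,0.05,0,0,0.19,0.05,0,0,0.19,0.05,0,0,0.19,0.05,0,0,0,0])

```text
time_s: 12.9
ee_pos: [0.5724, -0.0227, 0.0662]
eef_rot: [-3.141, 0.0, -2.752]
force: [-0.8, -1.3, 2.5]
grip_width: 0.0281
grip_force: 20.0
```

```bash
python3 -c "
from h import *
st()"
```

```text
12.9 [572.4 -22.7  66.2] [-3.1413e+00  1.0000e-04 -2.7518e+00] q [-0.103  0.499  1.589 -0.     1.053 -2.064] F [-0.79 -1.31  2.46] M [-0.275  0.038 -0.044] g 28.1 20.0
```

apply_moves(plan=[0,0,0.15,0.05,0,0,0.15,0.05,0,0,0.19,0.05,0,0,0.19,0.05,0,0,0,0])

```text
time_s: 13.4
ee_pos: [0.5728, -0.0234, 0.0657]
eef_rot: [-3.14, 0.001, -2.952]
force: [1.8, -5.9, 1.7]
grip_width: 0.028
grip_force: 20.0
```

```bash
python3 -c "
from h import *
st()"
```

```text
13.4 [572.8 -23.4  65.7] [-3.1400e+00  1.0000e-03 -2.9515e+00] q [-1.040e-01  5.000e-01  1.589e+00 -1.000e-03  1.051e+00 -1.864e+00] F [ 1.79 -5.86  1.71] M [-1.346 -0.377 -0.037] g 28.0 20.0
```

apply_moves(plan=[-0.1,-0.6,0,0,0,0,0,0,0,0,0,0])

```text
time_s: 13.7
ee_pos: [0.5728, -0.0234, 0.0657]
eef_rot: [-3.141, 0.001, -2.951]
force: [0.8, -4.9, 1.6]
grip_width: 0.0281
grip_force: 20.0
```

```bash
python3 -c "
from h import *
st()"
```

```text
13.7 [572.8 -23.4  65.7] [-3.1409e+00  5.0000e-04 -2.9513e+00] q [-1.050e-01  5.000e-01  1.589e+00 -1.000e-03  1.052e+00 -1.865e+00] F [ 0.83 -4.86  1.64] M [-1.212 -0.299  0.013] g 28.1 20.0
```

apply_moves(plan=[0,-0.6,0,0,0,0,0,0,0,0,0,0])

```text
time_s: 14.0
ee_pos: [0.5728, -0.0236, 0.0657]
eef_rot: [3.142, 0.0, -2.952]
force: [2.0, -1.7, 5.1]
grip_width: 0.0277
grip_force: 20.0
```

```bash
python3 -c "
from h import *
st()"
```

```text
14.0 [572.8 -23.6  65.7] [ 3.1416e+00  4.0000e-04 -2.9522e+00] q [-0.105  0.5    1.589  0.     1.052 -1.865] F [ 2.04 -1.74  5.09] M [-0.476 -0.25  -0.007] g 27.7 20.0
```

apply_moves(plan=[-0.2,0,-0.3,0.05,0,0,0.19,0.05,0,0,0.19,0.05,0,0,0.19,0.05,0,0,0,0])

```text
time_s: 14.5
ee_pos: [0.5722, -0.0238, 0.065]
eef_rot: [-3.141, -0.002, 3.13]
force: [-2.0, -4.5, 5.1]
grip_width: 0.028
grip_force: 20.0
```

```bash
python3 -c "
from h import *
st()"
```

```text
14.5 [572.2 -23.8  65. ] [-3.1413e+00 -1.6000e-03  3.1296e+00] q [-1.050e-01  5.010e-01  1.589e+00 -1.000e-03  1.053e+00 -1.664e+00] F [-2.   -4.46  5.14] M [-0.854  0.593  0.167] g 28.0 20.0
```

apply_moves(plan=[0,-0.4,-0.4,0,0,0,0,0,0,0,0,0])

```text
time_s: 14.8
ee_pos: [0.5723, -0.0239, 0.0651]
eef_rot: [3.141, -0.002, 3.131]
force: [-2.7, -2.1, -0.6]
grip_width: 0.028
grip_force: 20.0
```

```bash
python3 -c "
from h import *
st()"
```

```text
14.8 [572.3 -23.9  65.1] [ 3.1413e+00 -1.6000e-03  3.1312e+00] q [-0.106  0.501  1.589  0.     1.053 -1.666] F [-2.7  -2.1  -0.64] M [-0.246  0.781  0.193] g 28.0 20.0
```

apply_moves(plan=[0,0,0.12,0.03,0,0,0.12,0.03,0,0,0,0])

```text
time_s: 15.1
ee_pos: [0.5723, -0.0239, 0.0651]
eef_rot: [3.142, -0.001, 3.071]
force: [-3.8, -0.3, 1.6]
grip_width: 0.0282
grip_force: 20.0
```

```bash
python3 -c "
from h import *
st()"
```

```text
15.1 [572.3 -23.9  65.1] [ 3.1415e+00 -1.4000e-03  3.0707e+00] q [-0.106  0.501  1.589  0.     1.053 -1.606] F [-3.81 -0.27  1.56] M [-0.22   1.044  0.254] g 28.2 20.0
```

Twist jumped and sinking stopped, so the gauge binds here. I'll stop and back it out.

apply_moves(plan=[0,0,-0.1,-0.05,0,0,-0.19,-0.05,0,0,-0.19,-0.05,0,0,-0.19,-0.05,0,0,-0.19,-0.05,0,0,-0.19,-0.05,0,0,-0.19,-0.05,0,0,-0.19,-0.05,0,0,0,0])

```text
time_s: 16.0
ee_pos: [0.5729, -0.0238, 0.0666]
eef_rot: [3.141, 0.0, -2.811]
force: [0.0, 0.9, -2.9]
grip_width: 0.0283
grip_force: 20.0
```

```bash
python3 -c "
from h import *
st()"
```

```text
16.0 [572.9 -23.8  66.6] [ 3.1411e+00  4.0000e-04 -2.8109e+00] q [-1.060e-01  4.990e-01  1.587e+00  1.000e-03  1.055e+00 -2.007e+00] F [ 0.02  0.92 -2.85] M [ 0.188  0.092 -0.04 ] g 28.3 20.0
```

apply_moves(plan=[0,0,-0.19,-0.05,0,0,-0.19,-0.05,0,0,-0.19,-0.05,0,0,-0.19,-0.05,0,0,-0.19,-0.05,0,0,-0.19,-0.05,0,0,-0.19,-0.05,0,0,-0.19,-0.05,0,0,-0.19,-0.05,0,0,0,0])

```text
time_s: 17.0
ee_pos: [0.5729, -0.0239, 0.0684]
eef_rot: [-3.142, 0.0, -2.363]
force: [0.7, 0.1, -3.0]
grip_width: 0.0281
grip_force: 20.0
```

apply_moves(plan=[0,0,-0.5,0,0,0,-0.5,0,0,0,-1,0,0,0,-1,0,0,0,-1,0,0,0,0,0])

```text
time_s: 17.6
ee_pos: [0.5729, -0.0241, 0.0727]
eef_rot: [-3.141, 0.0, -2.363]
force: [-0.8, 0.6, -2.6]
grip_width: 0.028
grip_force: 20.0
```

```bash
python3 -c "
from h import *
st()"
```

```text
17.6 [572.9 -24.1  72.7] [-3.1413e+00  2.0000e-04 -2.3626e+00] q [-0.106  0.491  1.584  0.     1.067 -2.456] F [-0.8   0.57 -2.56] M [ 0.085  0.02  -0.045] g 28.0 20.0
```

apply_moves(plan=[0,0,-6,0,0,0,-17,0,0,0,-25,0,0,0,-17,0,0,0,-6,0,-3.5,5.3,0,0,-8,13,0,0,-8,13,0,0,-8,13,0,0,-5,8,0,0,-3,4,0,0,0,0,0,0,0,0,0,0,0,0,0,0])

```text
time_s: 19.0
ee_pos: [0.5586, 0.0405, 0.1435]
eef_rot: [-3.142, -0.0, -2.363]
force: [-0.0, -0.2, -3.1]
grip_width: 0.0282
grip_force: 20.0
```

```bash
python3 - <<'E'
from h import *
o=st();c,W=cap("wrist");cv2.imwrite("pics/w2.png",c["image"][:,:,::-1]);np.savez("w2.npz",W=W)
print("wrist",circ(W,.565,.01,.0385,.045,.09))
c,T=cap("top");print("top",circ(T,.565,.01,.036,.048,.09))
c,T=cap("side");print("side",circ(T,.565,.01,.038,.046,.09))
w=W.reshape(-1,3);z=w[np.isfinite(w[:,2])];p=z[(z[:,2]>.123)&(z[:,2]<.130)&(np.hypot(z[:,0]-.5585,z[:,1]-.041)<.032)]
print("collar",len(p),p.min(0),p.max(0))
q=p[:,:2]*1000
from scipy.optimize import least_squares
E
```

```text
19.0 [558.6  40.5 143.5] [-3.1416e+00 -1.0000e-04 -2.3629e+00] q [ 0.007  0.379  1.564 -0.     1.198 -2.342] F [-0.01 -0.23 -3.12] M [ 0.085  0.012 -0.007] g 28.2 20.0
wrist (10055, np.float64(41.8), array([565.4,   9.9]), 78.5, ((565.2518920898438, 9.812637329101562), (67.49114990234375, 143.39291381835938), 12.485420227050781))
top (856, np.float64(41.4), array([566. ,  -1.2]), 66.6, ((566.646240234375, -1.4670486450195312), (66.19718170166016, 118.44029998779297), 12.590936660766602))
side (1496, np.float64(42.0), array([567.8,  10.7]), 78.7, ((568.123779296875, 9.969551086425781), (67.36668395996094, 146.1019287109375), 12.667806625366211))
collar 1 [0.54907594 0.017761   0.12971725] [0.54907594 0.017761   0.12971725]
```

View pics/w2.png

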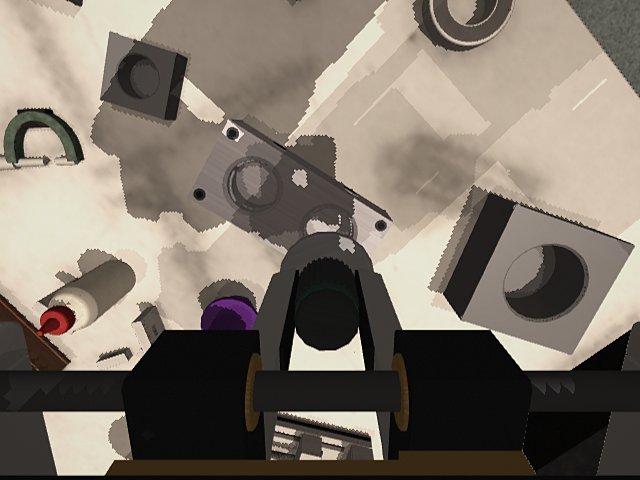

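The wrist view shows the body unmoved, with the right port empty at (252,185). The gauge hangs over the left port at (327,225).

apply_moves(plan=[-0.6,1.1,5,0,0,0,12,-0.05,0,0,15,-0.05,0,0,15,0,0,0,12,0,0,0,7,0,0,0,4,0,0,0,1.5,0,0,0,0,0,0,0,0,0])

```text
time_s: 20.15
ee_pos: [0.5585, 0.0421, 0.0725]
eef_rot: [-3.141, 0.001, -2.262]
force: [0.7, 0.5, -3.2]
grip_width: 0.0283
grip_force: 20.0
```

apply_moves(plan=[0,0,0.6,0,0,0,0.6,0,0,0,0,0])

```text
time_s: 20.45
ee_pos: [0.5582, 0.0421, 0.0709]
eef_rot: [-3.142, 0.0, -2.262]
force: [-0.2, 0.0, -2.1]
grip_width: 0.0283
grip_force: 20.0
```

```bash
python3 -c "
from h import *
st()"
```

```text
20.45 [558.2  42.1  70.9] [-3.1416  0.     -2.2625] q [ 0.01   0.467  1.626  0.     1.049 -2.44 ] F [-0.18  0.03 -2.06] M [-0.008  0.021 -0.029] g 28.3 20.0
```

apply_moves(plan=[0,0,0.5,0,0,0,0.5,0,0,0,0,0])

```text
time_s: 20.75
ee_pos: [0.5582, 0.0421, 0.0698]
eef_rot: [3.142, -0.0, -2.262]
force: [0.2, -0.1, -2.5]
grip_width: 0.0279
grip_force: 20.0
```

apply_moves(plan=[0,0,0.5,0,0,0,0.5,0,0,0,0,0])

```text
time_s: 21.05
ee_pos: [0.5581, 0.0422, 0.0688]
eef_rot: [3.142, -0.0, -2.262]
force: [0.3, -0.4, -2.9]
grip_width: 0.028
grip_force: 20.0
```

apply_moves(plan=[0,0,0.5,0,0,0,0.5,0,0,0,0,0])

```text
time_s: 21.35
ee_pos: [0.5583, 0.0421, 0.0681]
eef_rot: [-3.141, 0.0, -2.262]
force: [-1.4, -0.1, 1.4]
grip_width: 0.0282
grip_force: 20.0
```

apply_moves(plan=[0,0,0.4,0,0,0,0.4,0,0,0,0,0])

```text
time_s: 21.65
ee_pos: [0.5585, 0.0422, 0.0678]
eef_rot: [-3.141, 0.001, -2.262]
force: [-2.5, -0.4, 8.3]
grip_width: 0.028
grip_force: 20.0
```

apply_moves(plan=[0,0,-0.7,0,0,0,0.15,0.05,0,0,0.19,0.05,0,0,0.19,0.05,0,0,0.19,0.05,0,0,0,0])

```text
time_s: 22.25
ee_pos: [0.5583, 0.0419, 0.0673]
eef_rot: [-3.141, -0.0, -2.464]
force: [-1.7, -1.9, 4.5]
grip_width: 0.0278
grip_force: 20.0
```

```bash
python3 -c "
from h import *
st()"
```

```text
22.25 [558.3  41.9  67.3] [-3.1411 -0.     -2.4638] q [ 0.01   0.472  1.628 -0.     1.042 -2.239] F [-1.65 -1.91  4.53] M [-0.398  0.464 -0.064] g 27.8 20.0
```

apply_moves(plan=[0,0,0.19,0.05,0,0,0.19,0.05,0,0,0.19,0.05,0,0,0.19,0.05,0,0,0,0])

```text
time_s: 22.75
ee_pos: [0.5582, 0.0419, 0.0666]
eef_rot: [-3.141, 0.0, -2.663]
force: [-2.9, -2.0, 6.3]
grip_width: 0.0279
grip_force: 20.0
```

```bash
python3 -c "
from h import *
st()"
```

```text
22.75 [558.2  41.9  66.6] [-3.1411  0.     -2.6633] q [ 0.01   0.473  1.628 -0.     1.04  -2.039] F [-2.86 -1.99  6.31] M [-0.384  0.737 -0.003] g 27.9 20.0
```

apply_moves(plan=[0.4,0,-0.3,0.05,0,0,0.19,0.05,0,0,0.19,0.05,0,0,0.19,0.05,0,0,0,0])

```text
time_s: 23.25
ee_pos: [0.558, 0.0418, 0.066]
eef_rot: [-3.141, 0.0, -2.862]
force: [0.4, -2.4, 1.6]
grip_width: 0.0285
grip_force: 20.0
```

```bash
python3 -c "
from h import *
st()"
```

```text
23.25 [558.   41.8  66. ] [-3.1412e+00  4.0000e-04 -2.8625e+00] q [ 0.009  0.473  1.629 -0.     1.039 -1.84 ] F [ 0.41 -2.36  1.58] M [-0.314  0.067 -0.023] g 28.5 20.0
```

apply_moves(plan=[0,0,0.19,0.05,0,0,0.19,0.05,0,0,0.19,0.05,0,0,0.19,0.05,0,0,0,0])

```text
time_s: 23.75
ee_pos: [0.5579, 0.0419, 0.0653]
eef_rot: [-3.141, 0.0, -3.061]
force: [-0.3, -1.8, 1.4]
grip_width: 0.0281
grip_force: 20.0
```

```bash
python3 -c "
from h import *
st()"
```

```text
23.75 [557.9  41.9  65.3] [-3.1414e+00  4.0000e-04 -3.0613e+00] q [ 0.01   0.474  1.63  -0.     1.037 -1.641] F [-0.34 -1.78  1.42] M [-0.296 -0.    -0.044] g 28.1 20.0
```

Smooth, low twist, and sinking at the lead. Continuing.

apply_moves(plan=[0,0,0.19,0.05,0,0,0.19,0.05,0,0,0.19,0.05,0,0,0.19,0.05,0,0,0,0])

```text
time_s: 24.25
ee_pos: [0.558, 0.0419, 0.0645]
eef_rot: [-3.142, 0.0, 3.022]
force: [0.1, -0.3, 2.1]
grip_width: 0.0283
grip_force: 20.0
```

```bash
python3 -c "
from h import *
st()"
```

```text
24.25 [558.   41.9  64.5] [-3.1416e+00  4.0000e-04  3.0225e+00] q [ 0.01   0.475  1.63  -0.     1.036 -1.442] F [ 0.09 -0.32  2.09] M [-0.313 -0.051  0.004] g 28.3 20.0
```

apply_moves(plan=[0,0,0.19,0.05,0,0,0.19,0.05,0,0,0.19,0.05,0,0,0.19,0.05,0,0,0,0])

```text
time_s: 24.75
ee_pos: [0.558, 0.042, 0.0638]
eef_rot: [3.141, 0.0, 2.823]
force: [1.6, -1.1, 1.4]
grip_width: 0.0283
grip_force: 20.0
```

```bash
python3 -c "
from h import *
st()"
```

```text
24.75 [558.   42.   63.8] [3.1414e+00 4.0000e-04 2.8229e+00] q [ 0.01   0.476  1.631  0.     1.034 -1.243] F [ 1.62 -1.15  1.42] M [-0.23  -0.12  -0.058] g 28.3 20.0
```

apply_moves(plan=[0,0,0.19,0.05,0,0,0.19,0.05,0,0,0.19,0.05,0,0,0.19,0.05,0,0,0.19,0.05,0,0,0.19,0.05,0,0,0,0])

```text
time_s: 25.45
ee_pos: [0.558, 0.042, 0.0626]
eef_rot: [3.141, 0.0, 2.523]
force: [0.6, -0.4, 0.3]
grip_width: 0.0285
grip_force: 20.0
```

```bash
python3 -c "
from h import *
st()"
```

```text
25.45 [558.   42.   62.6] [3.1412e+00 3.0000e-04 2.5231e+00] q [ 0.01   0.478  1.631  0.     1.032 -0.943] F [ 0.59 -0.37  0.35] M [-0.062 -0.298 -0.032] g 28.5 20.0
```

apply_moves(plan=[0,0,0.19,0.05,0,0,0.19,0.05,0,0,0.19,0.05,0,0,0.19,0.05,0,0,0.19,0.05,0,0,0.19,0.05,0,0,0,0])

```text
time_s: 26.15
ee_pos: [0.558, 0.0421, 0.0615]
eef_rot: [3.141, 0.0, 2.223]
force: [2.4, -0.3, 2.7]
grip_width: 0.0282
grip_force: 20.0
```

```bash
python3 -c "
from h import *
st()"
```

```text
26.15 [558.   42.1  61.5] [3.1410e+00 2.0000e-04 2.2234e+00] q [ 0.01   0.479  1.632  0.     1.029 -0.643] F [ 2.44 -0.34  2.66] M [-0.065 -0.415  0.009] g 28.2 20.0
```

apply_moves(plan=[0,0,0.19,0.05,0,0,0.19,0.05,0,0,0.19,0.05,0,0,0.19,0.05,0,0,0.19,0.05,0,0,0.19,0.05,0,0,0,0])

```text
time_s: 26.85
ee_pos: [0.5581, 0.042, 0.0605]
eef_rot: [3.141, 0.0, 1.924]
force: [1.9, -0.1, 1.0]
grip_width: 0.0279
grip_force: 20.0
```

apply_moves(plan=[0,0,0.19,0.05,0,0,0.19,0.05,0,0,0.19,0.05,0,0,0.19,0.05,0,0,0.19,0.05,0,0,0.19,0.05,0,0,0,0])

```text
time_s: 27.55
ee_pos: [0.5581, 0.0419, 0.0593]
eef_rot: [3.141, 0.0, 1.624]
force: [1.9, -0.6, 3.0]
grip_width: 0.0282
grip_force: 20.0
```

```bash
python3 -c "
from h import *
st()"
```

```text
27.55 [558.1  41.9  59.3] [3.1410e+00 1.0000e-04 1.6235e+00] q [ 0.01   0.482  1.633 -0.     1.025 -0.043] F [ 1.88 -0.59  2.96] M [-0.306 -0.414  0.023] g 28.2 20.0
```

apply_moves(plan=[0,0,0.17,0.05,0,0,0.19,0.05,0,0,0.19,0.05,0,0,0.19,0.05,0,0,0.19,0.05,0,0,0.19,0.05,0,0,0,0])

```text
time_s: 28.25
ee_pos: [0.558, 0.0419, 0.0582]
eef_rot: [3.141, 0.0, 1.324]
force: [2.8, -1.8, 4.0]
grip_width: 0.028
grip_force: 20.0
```

apply_moves(plan=[0,0,0.19,0.05,0,0,0.19,0.05,0,0,0.19,0.05,0,0,0.19,0.05,0,0,0.19,0.05,0,0,0,0])

```text
time_s: 28.85
ee_pos: [0.558, 0.0418, 0.0573]
eef_rot: [3.141, 0.0, 1.074]
force: [1.5, -2.0, 5.0]
grip_width: 0.0281
grip_force: 20.0
```

```bash
python3 -c "
from h import *
st()"
```

```text
28.85 [558.   41.8  57.3] [3.1412 0.     1.0736] q [ 0.009  0.485  1.635 -0.     1.021  0.507] F [ 1.53 -2.04  5.  ] M [-0.669 -0.146  0.03 ] g 28.1 20.0
```

apply_moves(plan=[0,0,0.05,0.05,0,0,0.15,0.05,0,0,0.19,0.05,0,0,0.19,0.05,0,0,0,0])

```text
time_s: 29.35
ee_pos: [0.5578, 0.0419, 0.0566]
eef_rot: [3.142, 0.0, 0.874]
force: [2.1, -2.7, 3.9]
grip_width: 0.0285
grip_force: 20.0
```

```bash
python3 -c "
from h import *
st()"
```

```text
29.35 [557.8  41.9  56.6] [3.1415 0.     0.8736] q [ 0.009  0.486  1.635 -0.     1.02   0.707] F [ 2.1  -2.73  3.88] M [-0.59  -0.155  0.034] g 28.5 20.0
```

apply_moves(plan=[0,0,0.17,0.05,0,0,0.17,0.05,0,0,0,0])

```text
time_s: 29.65
ee_pos: [0.5578, 0.0419, 0.0562]
eef_rot: [3.142, 0.0, 0.774]
force: [1.9, -2.4, 4.1]
grip_width: 0.0282
grip_force: 20.0
```

```bash
python3 -c "
from h import *
st()"
```

```text
29.65 [557.8  41.9  56.2] [3.1415 0.     0.7736] q [ 0.01   0.487  1.635 -0.     1.019  0.807] F [ 1.91 -2.39  4.06] M [-0.596 -0.177 -0.034] g 28.2 20.0
```

apply_moves(plan=[0,0,0.15,0.05,0,0,0.15,0.05,0,0,0,0])

```text
time_s: 29.95
ee_pos: [0.5578, 0.0419, 0.0558]
eef_rot: [-3.142, -0.0, 0.674]
force: [2.9, -2.7, 3.3]
grip_width: 0.0283
grip_force: 20.0
```

```bash
python3 -c "
from h import *
st()"
```

```text
29.95 [557.8  41.9  55.8] [-3.1416 -0.      0.6736] q [0.01  0.487 1.636 0.    1.019 0.907] F [ 2.88 -2.74  3.34] M [-0.662 -0.241 -0.005] g 28.3 20.0
```

apply_moves(plan=[0,0,0.17,0.05,0,0,0,0])

```text
time_s: 30.15
ee_pos: [0.5578, 0.0419, 0.0557]
eef_rot: [3.142, 0.0, 0.624]
force: [1.0, -3.5, 3.5]
grip_width: 0.0277
grip_force: 20.0
```

```bash
python3 -c "
from h import *
st()"
```

```text
30.15 [557.8  41.9  55.7] [3.1416 0.     0.6236] q [ 0.01   0.488  1.636 -0.     1.018  0.957] F [ 0.97 -3.54  3.49] M [-0.604 -0.175  0.009] g 27.7 20.0
```

apply_moves(plan=[0,0,0.17,0.05,0,0,0,0])

```text
time_s: 30.35
ee_pos: [0.5578, 0.042, 0.0556]
eef_rot: [3.142, -0.0, 0.573]
force: [2.6, -1.9, 5.0]
grip_width: 0.0281
grip_force: 20.0
```

```bash
python3 -c "
from h import *
st()"
```

```text
30.35 [557.8  42.   55.6] [ 3.1416e+00 -1.0000e-04  5.7340e-01] q [0.01  0.488 1.636 0.    1.018 1.007] F [ 2.61 -1.94  4.99] M [-0.639 -0.092  0.016] g 28.1 20.0
```

apply_moves(plan=[0,0,0.17,0.05,0,0,0,0])

```text
time_s: 30.55
ee_pos: [0.5579, 0.0421, 0.0556]
eef_rot: [3.141, -0.0, 0.523]
force: [1.3, -2.3, 6.1]
grip_width: 0.0282
grip_force: 20.0
```

```bash
python3 -c "
from h import *
st()"
```

```text
30.55 [557.9  42.1  55.6] [ 3.1415e+00 -4.0000e-04  5.2340e-01] q [0.01  0.488 1.636 0.    1.018 1.057] F [ 1.35 -2.26  6.12] M [-0.561 -0.021  0.08 ] g 28.2 20.0
```

apply_moves(plan=[0,0,0,0.05,0,0,0,0])

```text
time_s: 30.75
ee_pos: [0.558, 0.042, 0.0556]
eef_rot: [3.141, -0.0, 0.473]
force: [1.8, -2.2, 6.4]
grip_width: 0.028
grip_force: 20.0
```

```bash
python3 - <<'E'
from h import *
st()
for n in("side","wrist"):
    c,W=cap(n);cv2.imwrite(f"pics/{n}3.png",c["image"][:,:,::-1]);np.savez(f"{n}3.npz",W=W)
i=cv2.imread("pics/side3.png")[190:310,220:380];cv2.imwrite("pics/s3c.png",cv2.resize(i,None,fx=5,fy=5,interpolation=2))
st()
E
```

```text
30.75 [558.   42.   55.6] [ 3.1415e+00 -4.0000e-04  4.7330e-01] q [0.01  0.488 1.636 0.    1.018 1.107] F [ 1.77 -2.23  6.36] M [-0.59  -0.102  0.058] g 28.0 20.0
30.85 [558.   42.   55.6] [ 3.1415e+00 -4.0000e-04  4.7490e-01] q [0.01  0.488 1.636 0.    1.018 1.106] F [ 1.51 -1.2   6.14] M [-0.57  -0.083  0.063] g 28.3 20.0
```

View pics/s3c.png

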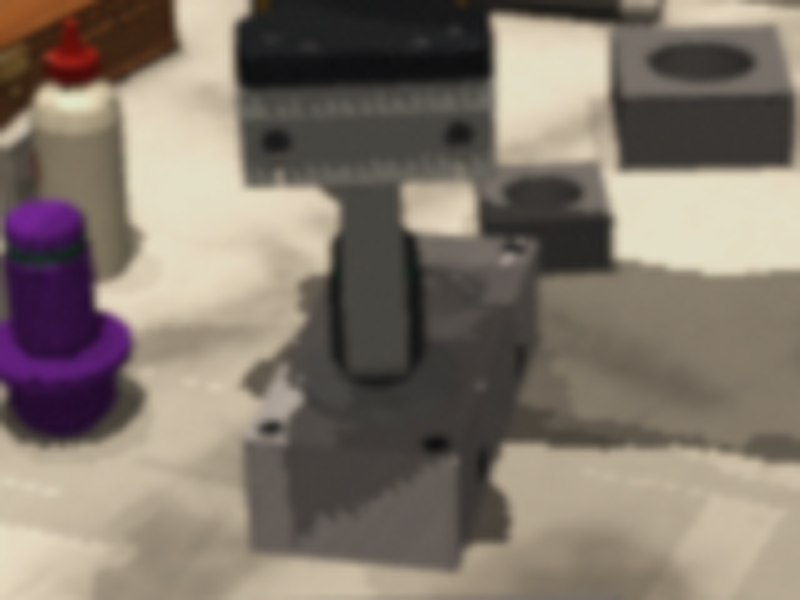

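Side crop: the collar sits at the body face around the handle base, and the body is in place. Depth check of collar height and level.

```bash
python3 - <<'E'
from h import *
for n in("side3","wrist3"):
    W=np.load(n+".npz")["W"];w=W.reshape(-1,3);w=w[np.isfinite(w[:,2])];r=np.hypot(w[:,0]-.558,w[:,1]-.042)
    p=w[(r>.0165)&(r<.0245)&(w[:,2]>.040)&(w[:,2]<.056)]
    f=w[(np.hypot(w[:,0]-.5724,w[:,1]+.0227)>.026)&(abs(w[:,2]-.042)<.003)&(r>.029)&(np.hypot(w[:,0]-.565,w[:,1]-.01)<.07)]
    print(n,len(p),"collar",np.median(p[:,2]) if len(p) else 0,"face",len(f),np.median(f[:,2]))
    if len(p)>20:print(np.linalg.lstsq(np.c_[p[:,:2]-[.558,.042],np.ones(len(p))],p[:,2],rcond=None)[0])
    print("body",circ(W,.565,.01,.0385,.045,.09))
E
```

```text
side3 208 collar 0.04808431047097514 face 548 0.042213866787566626
[ 0.06786378 -0.02879103  0.0481576 ]
body (970, np.float64(42.1), array([566.7,  10.5]), 78.3, ((567.7114868164062, 10.454048156738281), (67.03173828125, 146.37161254882812), 12.536347389221191))
wrist3 1787 collar 0.04796331418668195 face 7941 0.04187763710616582
[-0.11309612 -0.0539353   0.04947478]
body (12786, np.float64(41.8), array([565. ,   9.4]), 78.4, ((564.6947021484375, 9.077224731445312), (67.76624298095703, 143.4412384033203), 12.463869094848633))
```

Collar top is 6.0 mm above the face: home, level, body unmoved. Releasing and retreating.

apply_moves(plan=[0,0,-0.3,0,0,0,0,0])

```text
time_s: 31.05
ee_pos: [0.5579, 0.042, 0.0556]
eef_rot: [3.142, -0.0, 0.473]
force: [3.1, -2.4, 3.4]
grip_width: 0.0284
grip_force: 20.0
```

apply_moves(plan=[0,0,0,0,0,0,0,0,0,0,0,0,0,0,0,0,0,0,0,0,0,0,0,0,0,0,0,0,0,0,0,0], hand=0.2)

```text
time_s: 31.85
ee_pos: [0.5578, 0.0419, 0.0556]
eef_rot: [3.142, 0.0, 0.471]
force: [0.1, 0.2, 0.6]
grip_width: 0.0564
grip_force: 0.0
```

apply_moves(plan=[0,0,-5,0,0,0,-12,0,0,0,-20,0,0,0,-25,0,0,0,-25,0,0,0,-20,0,0,0,-10,0,0,0,0,0,0,0,0,0,0,0,0,0])

```text
time_s: 32.85
ee_pos: [0.5574, 0.0419, 0.1715]
eef_rot: [-3.141, 0.002, 0.471]
force: [0.0, 0.2, -0.2]
grip_width: 0.0565
grip_force: 0.0
```

```bash
python3 - <<'E'
from h import *
st();c,W=cap("wrist");cv2.imwrite("pics/w4.png",c["image"][:,:,::-1])
w=W.reshape(-1,3);w=w[np.isfinite(w[:,2])];r=np.hypot(w[:,0]-.558,w[:,1]-.042)
p=w[(r>.0165)&(r<.0245)&(w[:,2]>.044)&(w[:,2]<.06)];print(len(p),np.median(p[:,2]),p[:,:2].mean(0))
print("handle",circ(W,.558,.042,.085,.105,.03),"body",circ(W,.565,.01,.0385,.045,.09))
E
```

```text
32.85 [557.4  41.9 171.5] [-3.1408e+00  1.6000e-03  4.7080e-01] q [ 0.01   0.35   1.536 -0.     1.258  1.11 ] F [ 0.    0.23 -0.18] M [-0.044  0.139 -0.015] g 56.5 0.0
1071 0.04815171462653495 [0.56475673 0.04543083]
handle (1200, np.float64(94.9), array([556.8,  41.5]), 13.8, ((557.212158203125, 41.6298828125), (26.500476837158203, 27.342512130737305), 28.039579391479492)) body (8044, np.float64(41.9), array([565. ,   9.1]), 78.5, ((564.8116455078125, 9.029312133789062), (67.16295623779297, 142.63392639160156), 12.547149658203125))
```

View pics/w4.png

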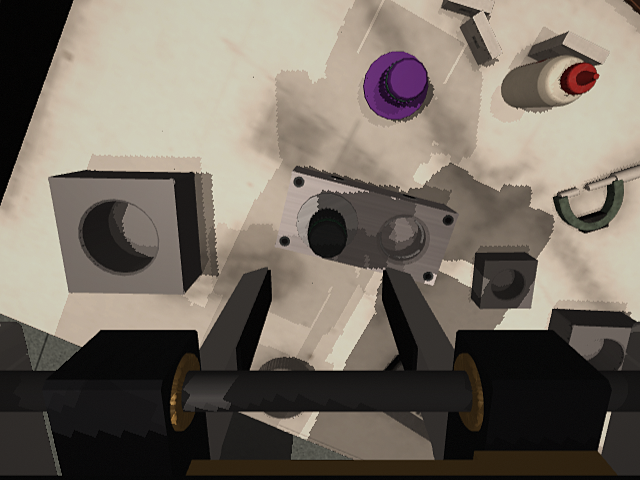

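The gauge stands home in the left port at (328,230), with its handle top at about 95 mm as expected. The body is in place and the gripper is clear.

```bash
python3 -c "
from h import *
print(ctrl.hand_in())"
```

```text
the job is handed in; nothing more can be done
None
```

The right port bound after about 0.86 rad of turn, so I backed the gauge out and screwed it home by hand-light twist in the left port: collar on the face, body not dragged, gripper released and clear, job handed in at about 33 s; the verdict was not shown.

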